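Bring the flywheel onto the piston stop, then back to the timing mark

ROBOT

A 7-joint arm with a two-finger parallel gripper is mounted at the origin on the work surface. World frame = base frame: x ahead of the robot, y to its left, z up, the work surface at z = 0. Lengths are in m, angles in rad, forces in N, time in s.
With the tool pointing down it reaches from about 0.4 to 0.85 m from the base axis. Payload 4.5 kg.
Tool frame: the origin (TCP) lies midway between the tips of the shut fingers; the grasp point (between the pads) lies 19 mm behind it; z points along the fingers, y is the direction in which the jaws open and shut (so a half turn about z gives the same grasp; the last joint's range is limited). The gripper opens to 88 mm and grips with 3 to 60 N. Pads are 18 mm wide; open, the fingers measure 123 mm over their backs; the gripper's body (75 mm by 187 mm) begins 45 mm behind the grasp point.
Start: joints at [1.363, 0.689, -0.195, 1.565, 0.157, 0.902, -0.215], TCP at [0.15, -0.607, 0.239] pointing down, gripper open.
Joint ranges: [-3.01, 3.01], [-0.46, 2.08], [-1.47, 1.51], [0.13, 2.56], [-1, 4.14], [0.04, 2.09], [-2.66, 2.66]. Speed limits (rad/s): [2.57, 2.57, 3.14, 3.14, 3.14, 3.14, 3.14].

INTERFACE

Orientations are given as a unit quaternion [x, y, z, w].
In Python, from plant import get_state, snapshot, finish_job, find_in gives the robot as it stands.
- The arm moves only by the shell command python3 -m creep 'ROWS' [OPENING] [FORCE]. ROWS is JSON, one flat list of numbers, 6 for each row, row after row: the shift along the tool's x, y, z in mm, then the turn, a rotation vector about the tool's x, y, z in degrees. In form: [tx, ty, tz, wx, wy, wz, tx, ty, tz, wx, wy, wz, ...]. A call has 1 to 5 rows; each row shifts and turns the pose as measured when the row begins, along the tool's axes as they then stand; what a row does not reach is not made up. A row lasts 1/12 s, in which the tool goes at most 41.7 mm and 7.16 degrees, less where a joint would pass 70% of its speed; a pose out of reach is approached as far as the arm can. A call is refused whole if a number of a shift passes 41.7 or a number of a turn 7.16, either way. A call with a gripper value outside its range is refused whole. OPENING is the finger opening in mm, from 0 to 88.1, set as the call begins (- or left out, the last holds). The fingers move at their own pace and stop on an object; FORCE is the grip in N (left out, the last holds). Time passes only in rows, so rows that do not move let the fingers close. It gives the time, the measured TCP pose, the force and the opening at its end, in the units of the state.
- get_state(): the state, without advancing time (a new reading comes with each control period).
- snapshot(name): name is "side" or "top"; returns a dict with "color" (420x560x3 uint8, red, green, blue), "intrinsics" (3x3 intrinsics, pixels), "extrinsics" (4x4, takes a point from world to camera coordinates). Camera axes: x right, y down, z forward; pixel columns grow to the right and rows downward; lengths in m; the calibration is good to about 2 mm. A picture is of the moment at which its call begins. There is no depth.
- finish_job(): hands the job in, once; it reports no verdict.
Trained networks look in the newest picture that a camera, given by its name, has taken for a name from the list of things; names that differ only in an ending like _2 or _b are one class to them, and where a whole thing is asked for, a point or a joint stands for the part that bears it (a point fixed in the world has none). Each returns a list of dicts, best first, with "score" (0 to 1); they miss things now and then, are a little off and sometimes report something else, mostly with a low value. They report only what shows in the picture. A call takes as long as a camera call.
- find_in(thing, camera): "xy" ([column, row] in pixels, amid what is visible of it).
The state is a dict: "clock": time; "q": joint angles; "qd": joint speeds; "joint_torque": joint torques, N m; "tool_pos": TCP position; "eef_rot": TCP orientation; "contact_force": force on the tool from outside, world axes, zero at the start; "moment": the same for the moment, N m; "opening": opening from 0.0 (shut) to 1.0 (fully open).
Only numpy, scipy, OpenCV 4.12 (cv2) and the standard library are available. Lean on these libraries where they do the work, as an engineer would, in place of code of your own. Each camera call takes 0.05 s, during which the arm holds its last target.

TASK

The mower engine has a rubber-tipped piston stop fitted inside. Take the flywheel by its red knob and turn it gently clockwise (seen from above) until you feel it come up firmly against the stop, with some 6 to 8 N of push at the knob and never more than 12 N, then turn it back anticlockwise until the yellow pointer on its far rim stands at the red timing mark. Let go, leave the wheel at rest there, and do not disturb the parts around it.

Things in the scene. Friction and masses are not known exactly. Their poses are not given: they have to be found in the camera images.
- engine: Vertical-shaft mower engine bolted to the counter, 190 x 190 mm, cylinder along its +x to 225 mm from the shaft. Origin on the shaft axis at counter height. Hidden in it is a springy piston stop, met 1.0 to 2.4 rad clockwise of the wheel's start, differently each time. From first touch the push at the knob grows 1.5 N per mm of knob travel; it must exceed 3.5 N (plus friction), over 14 N does harm.
- axis (a point): point on the vertical axis about which the flywheel turns, 185 mm above the counter (the height of knob). A white scale ring round it, fixed to the engine, is 210 mm across, its top 113 mm above the counter, with black ticks every 10 degrees
- flywheel: Dark steel flywheel on top of the engine, 170 mm across, disc top 138 mm above the counter, vanes to 147 mm, brass centre nut to 158 mm. Origin on its vertical axis at counter height; its x axis points at the yellow pointer, the red knob is opposite. Runs with slight friction (about 1 N at the knob) and stays where it is left. The piston stop gives way when pushed too hard, so feel for it
- knob (a point): centre of the red turning knob, an upright free-spinning cylinder 22 mm across and 50 mm high (160 to 210 mm above the counter), 60 mm from the flywheel axis, carried round by the flywheel. As it spins on its post, the hand can keep one heading while leading it round. Free space all round above 160 mm
- pointer (a point): tip of the yellow pointer on the flywheel's rim, 95 mm from the axis, opposite the knob (so on the far rim for the robot), 116 mm above the counter, just over the scale ring
- mark (a point): the red timing mark on the scale ring, 4 mm wide on top, with a red tab over the ring's edge: its point 95 mm from the axis, 116 mm above the counter, where the pointer tip has to stand. Its place on the ring differs each time; it lies 0.35 to 1.75 rad anticlockwise (seen from above) of the stop
- camshaft: steel camshaft with white nylon gear on a small wooden cradle, 150 x 50 x 56 mm, origin under its middle; a bystander, leave it alone
- crankshaft: dark forged crankshaft lying down, 215 x 45 x 88 mm, origin under its middle; a bystander, leave it alone
- piston: aluminium piston standing upright, 64 mm across, 50 mm high, origin under its centre; a bystander, leave it alone
- float: brass carburettor float with a small hinge tab, 60 mm across, 22 mm high, origin under its centre; a bystander, leave it alone
- screwdriver: screwdriver lying on the counter, about 200 mm long; a bystander, leave it alone
- oil: blue oil bottle standing upright, 64 mm across, 150 mm high, origin under its centre; a bystander, leave it alone

How it is judged:
By the outcome, as a careful person would: the job done as asked, in the order asked, and still so for the second after the job is handed in, with the robot touching nothing.
It also fails if it takes over 48 s, if anything falls off the work surface, if the arm or the gripper's body presses on something with over 40 N, if the wrist force passes 120 N, or if a joint passes its speed limit or range.

## Working session

There is one attempt and no reset: what is moved stays moved. The work goes in short steps, Python scripts to look and compute and a shell command to move; the robot and the scene stay as the last step left them, time stands still between calls to the robot, and variables do not carry over. Pictures are saved under pics/ and viewed, and the job is handed in when it is done.

```bash
ls; mkdir -p pics; python3 - <<'E'
from plant import *
import cv2
s=get_state();print({k:s[k] for k in('clock','tool_pos','eef_rot','contact_force','opening')})
for n in("side","top"):
    d=snapshot(n);cv2.imwrite(f"pics/{n}0.png",cv2.cvtColor(d["color"],cv2.COLOR_RGB2BGR))
    print(n,d["intrinsics"],d["extrinsics"])
    for t in("axis","knob","pointer","mark","flywheel"):print(t,find_in(t,n)[:2])
E
```

```text
pics
{'clock': 0.0, 'tool_pos': array([ 0.14947025, -0.60622207,  0.23791106]), 'eef_rot': array([ 9.92692402e-01,  1.20668881e-01, -1.80150209e-04, -8.85083199e-04]), 'contact_force': array([-0.41356323, -0.02123453,  0.27177887]), 'opening': 1.001523146696485}
side [[428.18318518   0.         283.63594355]
 [  0.         428.18318518 210.78716843]
 [  0.           0.           1.        ]] [[-0.97614178 -0.21628579 -0.01917512  0.48623479]
 [-0.10895291  0.56427977 -0.81836276  0.16650499]
 [ 0.18782037 -0.7967489  -0.57438202  1.2002989 ]
 [ 0.          0.          0.          1.        ]]
axis [{'xy': [265.5, 222.9], 'score': 0.6}]
knob [{'xy': [279.4, 195.6], 'score': 0.83}]
pointer [{'xy': [274.1, 197.8], 'score': 0.79}]
mark []
flywheel [{'xy': [277.0, 198.3], 'score': 0.61}]
top [[490.21604739   0.         279.21024901]
 [  0.         490.21604739 207.64112674]
 [  0.           0.           1.        ]] [[ 0.01377337 -0.99989526 -0.00444634 -0.01359302]
 [-0.99137687 -0.01307622 -0.13038753  0.48563638]
 [ 0.13031573  0.00620388 -0.99145314  1.32350472]
 [ 0.          0.          0.          1.        ]]
axis [{'xy': [324.4, 156.1], 'score': 0.75}]
knob [{'xy': [303.8, 182.0], 'score': 0.96}]
pointer [{'xy': [306.7, 180.2], 'score': 0.84}]
mark []
flywheel [{'xy': [307.6, 183.0], 'score': 0.68}, {'xy': [136.8, 198.1], 'score': 0.57}]
```

View pics/top0.png

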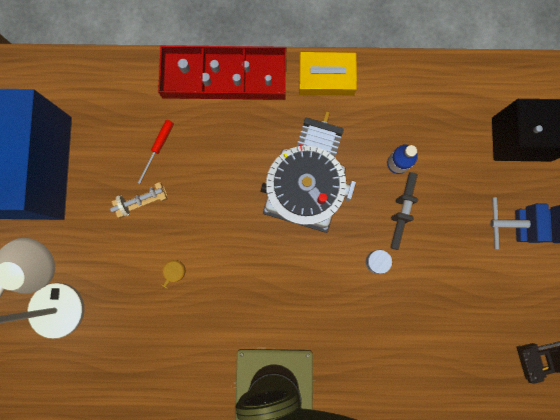

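View pics/side0.png

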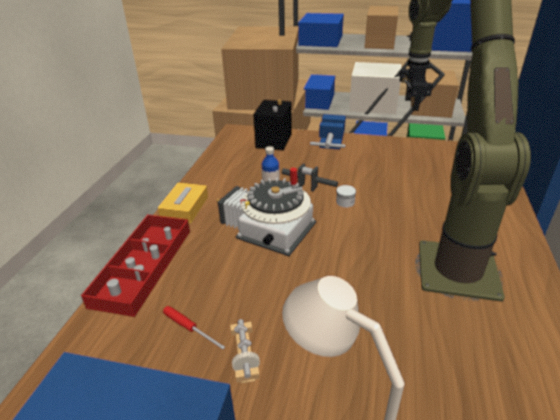

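The top view shows the wheel hub near (306,182), the red knob at (322,197), and yellow by the ring near (286,156). I'll zoom in.

```bash
cat > h.py <<'E'
import numpy as np, cv2
from plant import *
def unproj(d,uv,z):
    K=d["intrinsics"];E=d["extrinsics"];R=E[:3,:3];t=E[:3,3]
    r=R.T@np.linalg.inv(K)@np.array([uv[0],uv[1],1.]);c=-R.T@t
    return c+r*(z-c[2])/r[2]
def proj(d,p):
    E=d["extrinsics"];q=d["intrinsics"]@(E[:3,:3]@np.asarray(p)+E[:3,3]);return q[:2]/q[2]
def crop(d,c,h,f,name):
    x,y=int(c[0]),int(c[1]);im=cv2.cvtColor(d["color"],cv2.COLOR_RGB2BGR)[y-h:y+h,x-h:x+h]
    cv2.imwrite(name,cv2.resize(im,None,fx=f,fy=f,interpolation=cv2.INTER_CUBIC))
E
python3 - <<'E'
from h import *
d=snapshot("top");crop(d,(306,184),50,6,"pics/t1.png")
s=snapshot("side");crop(s,(276,200),50,6,"pics/s1.png")
for n,D in(("top",d),("side",s)):
    hsv=cv2.cvtColor(D["color"],cv2.COLOR_RGB2HSV)
    H,S,V=[hsv[...,i].astype(int) for i in range(3)]
    for nm,m in(("red",((H<8)|(H>172))&(S>130)&(V>70)),("yel",(H>22)&(H<35)&(S>130)&(V>100))):
        k,l,st,c=cv2.connectedComponentsWithStats(m.astype(np.uint8))
        for i in range(1,k):
            cx=c[i]
            if np.linalg.norm(cx-((306,184) if n=="top" else (276,200)))<60: print(n,nm,st[i],c[i].round(1))
E
```

```text
top red [299 144   3   7  11] [300.5 146.4]
top red [318 193  10  11  82] [322.1 197.9]
top yel [284 153   4   5  13] [285.2 154.9]
side red [290 167   8  18 122] [293.4 175.3]
side yel [246 201   4   4  10] [247.4 202.5]
```

View pics/t1.png

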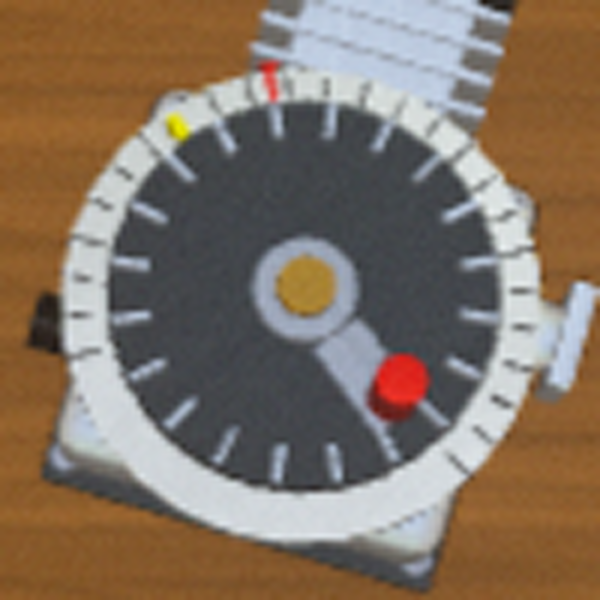

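View pics/s1.png

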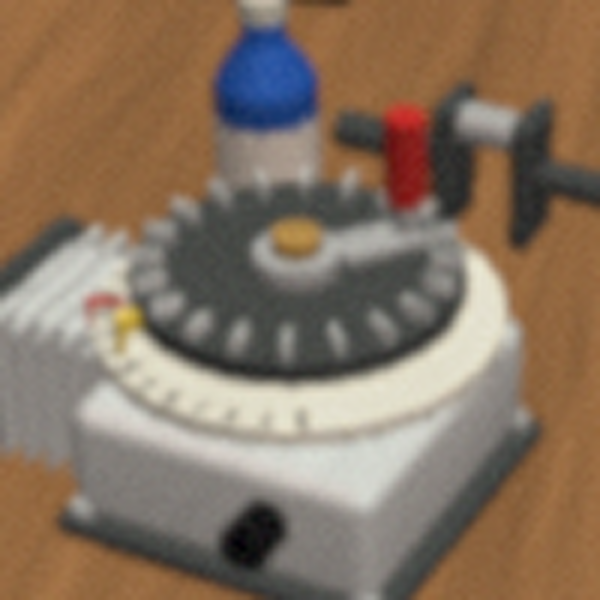

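```bash
python3 - <<'E'
from h import *
d=snapshot("top")
f=lambda x,y:((x+.5)/6+256-.5,(y+.5)/6+134-.5)
A=unproj(d,f(305,285),.158);print("nut",A)
img=cv2.cvtColor(d["color"],cv2.COLOR_RGB2HSV);
# ring outer edge points
B=unproj(d,f(301.5,304),.113);print("ring",B)
K=unproj(d,f(403,375),.21);print("knob",K)
C=(A+B)/2
for n,p in(("markin",f(275,98)),("markout",f(268,66)),("markC",(300.5,146.4)),("ptr",(285.2,154.9)),("ptr2",f(178,127))):
    P=unproj(d,p,.113 if 'mark' in n else .117);v=P-C;print(n,P,np.hypot(*v[:2]),np.degrees(np.arctan2(v[1],v[0])))
v=K-C;print("knob",np.hypot(*v[:2]),np.degrees(np.arctan2(v[1],v[0])))
s=snapshot("side")
g=lambda x,y:((x+.5)/6+226-.5,(y+.5)/6+150-.5)
print("side nut",unproj(s,g(297,232),.158),"knobtop",unproj(s,g(406,113),.21),"ring",unproj(s,g(300,310),.113))
for n,p in(("ptr",g(127,320)),("mark",g(103,303))):
    P=unproj(s,p,.116);v=P-C;print(n,P,np.hypot(*v[:2]),np.degrees(np.arctan2(v[1],v[0])))
E
```

```text
nut [ 0.53764439 -0.07551982  0.158     ]
ring [ 0.53766343 -0.07627113  0.113     ]
knob [ 0.49175573 -0.11245326  0.21      ]
markin [ 0.62943364 -0.06400913  0.113     ] 0.09254622569695764 7.379270258475607
markout [ 0.64382817 -0.06081445  0.113     ] 0.1072399713240698 8.084232337954383
markC [ 0.63891539 -0.06151462  0.113     ] 0.10227754576760603 8.08292724455158
ptr [ 0.6144726  -0.02138293  0.117     ] 0.09419516831768798 35.360504112598974
ptr2 [ 0.6148773  -0.02150932  0.117     ] 0.09445266029597195 35.15590694371692
knob 0.058678059129771774 -141.46276042151095
side nut [ 0.53901133 -0.0808007   0.158     ] knobtop [ 0.4909539  -0.11766959  0.21      ] ring [ 0.53832728 -0.07852952  0.113     ]
ptr [ 0.62048508 -0.04903542  0.116     ] 0.08707735298020906 17.966569681281793
mark [ 0.63687842 -0.06156781  0.116     ] 0.10025360275722581 8.216513229295057
```

```bash
python3 - <<'E'
from h import *
s=snapshot("side");t=snapshot("top")
C=np.array([.5376,-.0762])
im=[cv2.resize(cv2.cvtColor(D["color"],cv2.COLOR_RGB2BGR)[y-50:y+50,x-50:x+50],None,fx=8,fy=8,interpolation=cv2.INTER_CUBIC)[:600] for D,x,y in((s,276,200),(t,306,184))]
for n,D,x,y,I in(("s",s,226,150,im[0]),("t",t,256,134,im[1])):
    for a in range(0,360,10):
        for r,z,col in((.095,.116,(0,255,0)),(.105,.113,(255,0,255))):
            p=proj(D,[C[0]+r*np.cos(np.radians(a)),C[1]+r*np.sin(np.radians(a)),z])
            q=((p-[x,y]+.5)*8).astype(int)
            cv2.circle(I,tuple(map(int,q)),5 if a%90==0 else 2,col,-1)
            if a in(0,20,30,40,90) : cv2.putText(I,str(a),tuple(map(int,q)),0,.5,(255,0,0),1)
    cv2.imwrite(f"pics/ov_{n}.png",I)
E
```

```text
(no output)
```

View pics/ov_s.png

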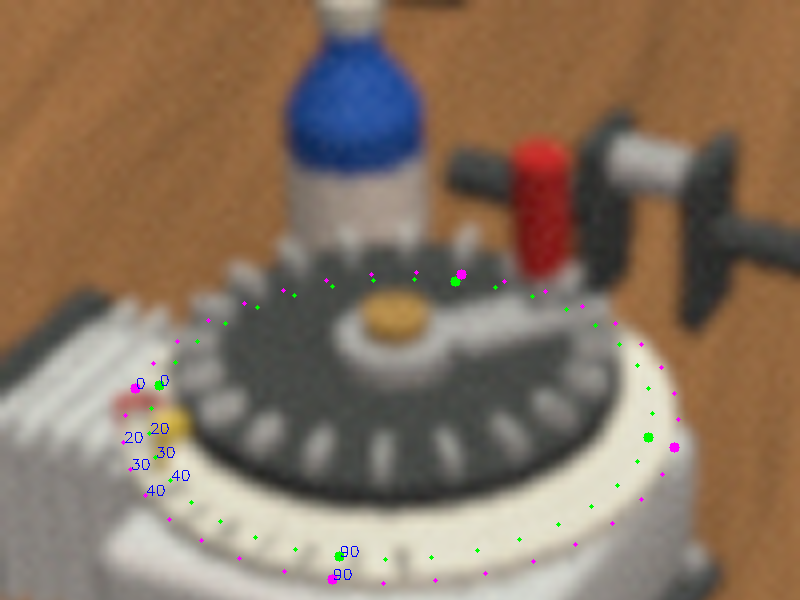

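View pics/ov_t.png

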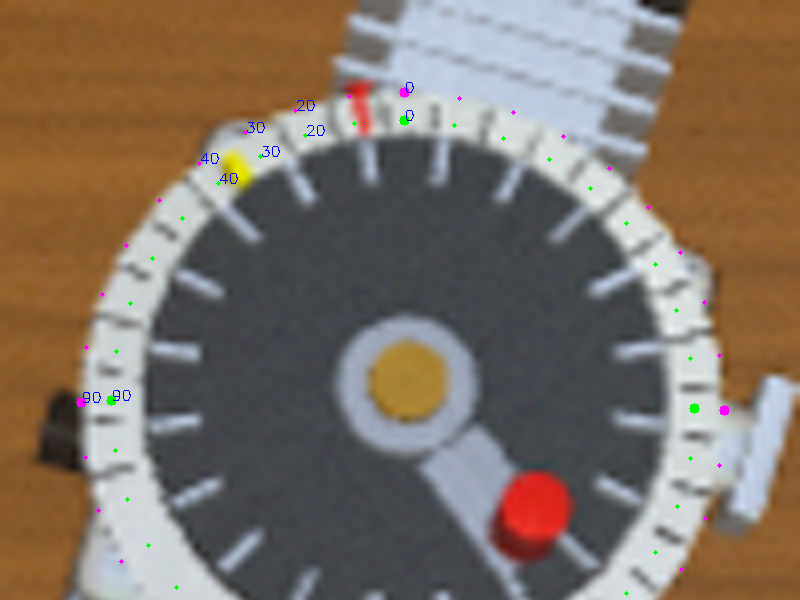

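```bash
python3 -m creep '[0,0,-12,0,0,6.93, 0,0,-12,0,0,6.93, 20,-30,0,0,0,0, 20,-30,0,0,0,0, 20,-30,0,0,0,0]' 60 15
```

```text
clock: 1.32
tool_pos: [0.2047, -0.5227, 0.2627]
eef_rot: [1.0, -0.014, -0.002, 0.003]
contact_force: [0.7, -0.0, -0.0]
opening: 0.684
```

```bash
python3 -m creep '[25,-36,0,0,0,0, 25,-36,0,0,0,0, 25,-36,0,0,0,0, 25,-36,0,0,0,0, 25,-36,0,0,0,0]'; python3 -m creep '[25,-36,0,0,0,0, 25,-36,0,0,0,0, 25,-36,0,0,0,0, 25,-36,0,0,0,0, 20,-30,0,0,0,0]'
```

```text
clock: 1.73
tool_pos: [0.3292, -0.3529, 0.262]
eef_rot: [1.0, -0.018, -0.001, 0.005]
contact_force: [0.9, 0.3, -0.6]
opening: 0.683
clock: 2.15
tool_pos: [0.4511, -0.1872, 0.2616]
eef_rot: [1.0, -0.017, 0.001, 0.006]
contact_force: [0.4, -0.2, 0.2]
opening: 0.679
```

```bash
python3 -m creep '[13,-25,0,0,0,-2, 13,-25,0,0,0,0, 12,-24,0,0,0,0, 0,0,0,0,0,0]'; python3 - <<'E'
from h import *
d=snapshot("top");crop(d,(306,184),50,8,"pics/t2.png");d=snapshot("side");crop(d,(276,190),50,6,"pics/s2.png")
s=get_state();print(s["tool_pos"],s["eef_rot"])
E
```

```text
clock: 2.48
tool_pos: [0.4977, -0.0997, 0.2618]
eef_rot: [1.0, 0.009, 0.005, 0.003]
contact_force: [0.2, -0.7, 0.8]
opening: 0.683
[ 0.49507718 -0.10497226  0.2616447 ] [0.99996561 0.00549242 0.00343151 0.00518054]
```

View pics/s2.png

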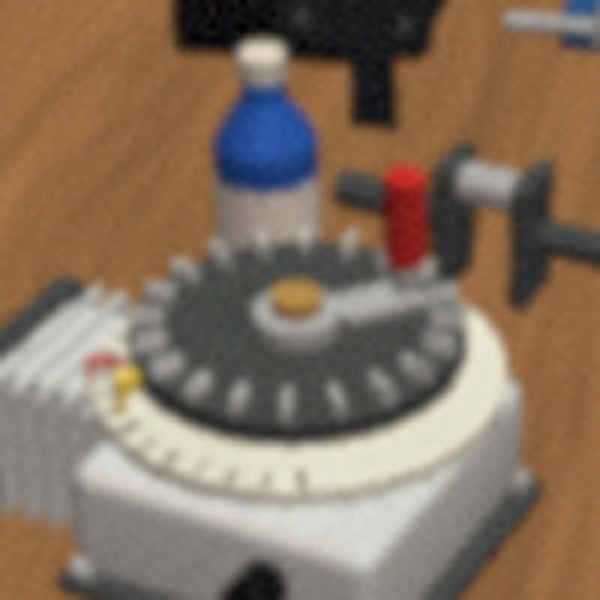

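View pics/t2.png

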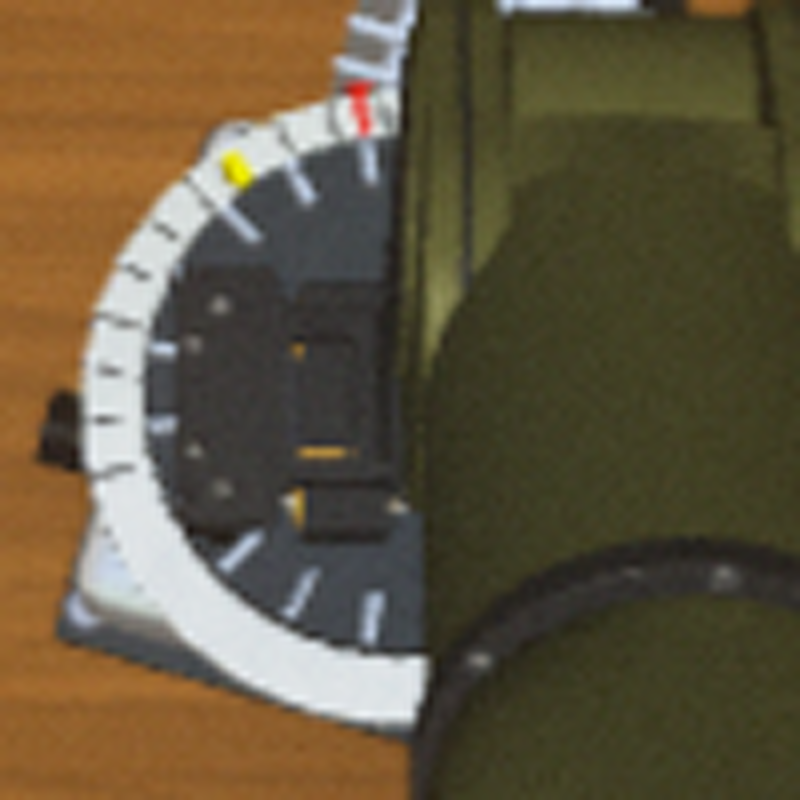

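```bash
python3 -m creep '[-3.5,9,10,0,0,0, 0,0,20,0,0,0, 0,0,0,0,0,0]'; python3 - <<'E'
from h import *
d=snapshot("side");crop(d,(276,170),50,6,"pics/s3.png")
s=get_state();p=s["tool_pos"];print(p,s["eef_rot"])
print("tip",[ (proj(d,[p[0],p[1]+o,p[2]])-[226,120])*6 for o in(-.03,0,.03)])
E
```

```text
clock: 2.83
tool_pos: [0.4909, -0.1185, 0.232]
eef_rot: [1.0, 0.003, 0.004, 0.007]
contact_force: [-0.2, 0.2, -0.6]
opening: 0.683
[ 0.49159185 -0.11936225  0.23347783] [0.99995676 0.00276357 0.00517179 0.00721765]
tip [array([414.59038725, 218.12384384]), array([402.60443477, 246.58862492]), array([390.15253398, 276.15996108])]
```

View pics/s3.png

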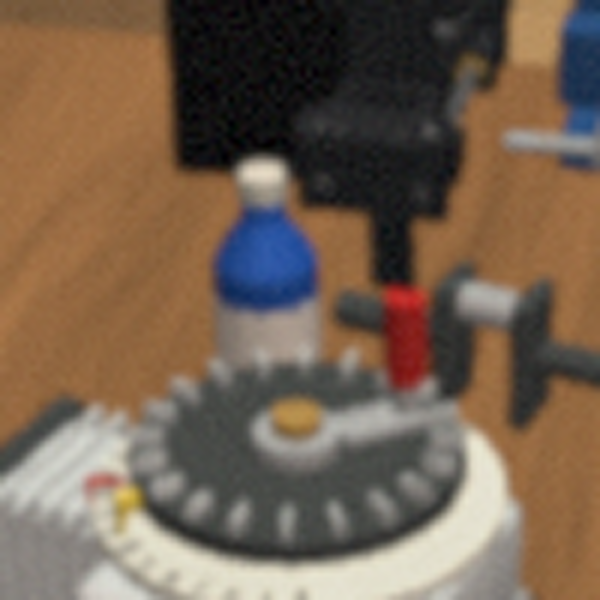

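```bash
python3 -m creep '[-0.5,-4,20,0,0,0, 0,0,22,0,0,0, 0,0,14,0,0,0, 0,0,0,0,0,0]'; python3 -m creep '[0,0,0,0,0,0]' 45; python3 - <<'E'
from h import *
d=snapshot("side");crop(d,(276,170),50,6,"pics/s4.png")
s=get_state();p=s["tool_pos"];print(p,s["eef_rot"],s["contact_force"])
E
```

```text
clock: 3.22
tool_pos: [0.4931, -0.1217, 0.1801]
eef_rot: [1.0, -0.002, 0.009, 0.009]
contact_force: [0.0, 0.7, -0.1]
opening: 0.677
clock: 3.3
tool_pos: [0.4931, -0.1227, 0.1807]
eef_rot: [1.0, -0.002, 0.009, 0.009]
contact_force: [-0.0, 0.1, 1.7]
opening: 0.629
[ 0.49313546 -0.12279376  0.18089418] [ 0.99991466 -0.00233397  0.00873185  0.00943336] [-0.71895355 -0.53890395 -0.59642355]
```

View pics/s4.png

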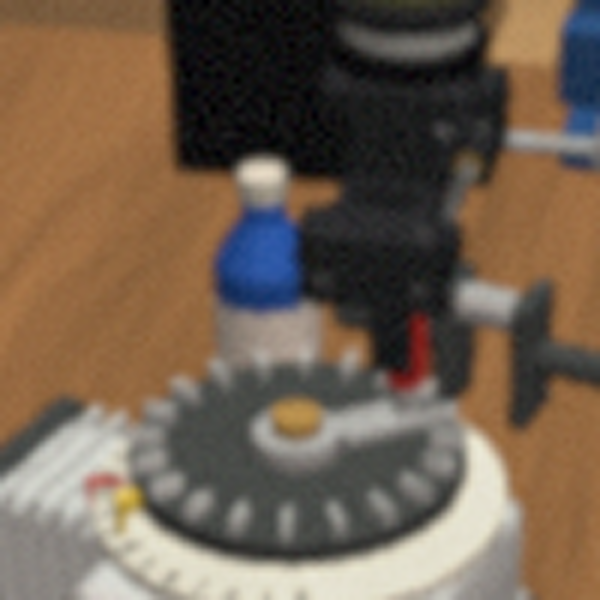

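```bash
python3 -m creep '[-2,-8,6,1.1,-1,0, 0,0,2,0,0,0, 0,0,0,0,0,0]' 36; python3 - <<'E'
from h import *
s=get_state();p=s["tool_pos"];print(p,s["eef_rot"],s["contact_force"],s["opening"]*88.1,s["qd"].round(3))
E
```

```text
clock: 3.6
tool_pos: [0.4927, -0.1151, 0.1751]
eef_rot: [1.0, -0.003, 0.002, -0.001]
contact_force: [-0.2, -0.4, -0.4]
opening: 0.408
[ 0.49272025 -0.11514064  0.17507966] [ 9.99993719e-01 -3.04416622e-03  1.69966854e-03 -6.36716211e-04] [-0.22890227 -0.37931431 -0.42829309] 35.944668250102346 [ 0.003 -0.007 -0.017 -0.014 -0.016  0.019  0.009]
```

```bash
python3 -m creep '[-1,0,1,0,0,0, 0,0,0,0,0,0, 0,0,0,0,0,0, 0,0,0,0,0,0]' 15 12; python3 - <<'E'
from h import *
d=snapshot("side");crop(d,(276,170),50,6,"pics/s5.png")
s=get_state();p=s["tool_pos"];print(p,s["eef_rot"],s["contact_force"],s["opening"]*88.1)
E
```

```text
clock: 3.93
tool_pos: [0.4925, -0.1145, 0.1748]
eef_rot: [1.0, -0.003, 0.003, -0.001]
contact_force: [0.1, -0.6, -2.0]
opening: 0.245
[ 0.49248235 -0.11451041  0.17478422] [ 9.99992100e-01 -2.69620793e-03  2.75024288e-03 -9.83466370e-04] [ 0.83531496  0.53403053 -1.18014682] 21.29079670989665
```

View pics/s5.png

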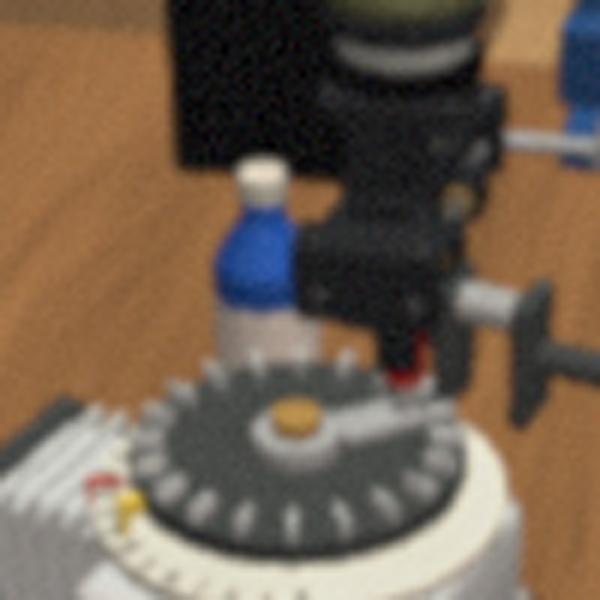

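```bash
cat > plan.py <<'E'
import sys
from h import *
from scipy.spatial.transform import Rotation as Ro
step=float(sys.argv[1]); C=np.array([float(sys.argv[2]),float(sys.argv[3])]); n=5
s=get_state();p=s["tool_pos"];R=Ro.from_quat(s["eef_rot"]).as_matrix();F=s["contact_force"]
v=p[:2]-C;r=np.hypot(*v);th=np.arctan2(v[1],v[0])
rad=v/r;tan=np.array([rad[1],-rad[0]]) # cw
print("clk %.2f pos %s r %.1f th %.1f Fcw %.1f Frad %.1f Fz %.1f M %s open %.1f"%(s["clock"],p.round(4),r*1e3,np.degrees(th),F[:2]@tan,F[:2]@rad,F[2],s["moment"].round(2),s["opening"]*88.1))
z=R[:,2];dz=R.T@np.array([0,0,-1.]);print("tilt fix wx %.1f wy %.1f yaw %.1f"%(np.degrees(-dz[1]),np.degrees(dz[0]),np.degrees(np.arctan2(R[1,0],R[0,0]))))
pos=p[:2].copy();out=[]
for i in range(n):
    th2=th-step/60*(i+1)
    t=C+.06*np.array([np.cos(th2),np.sin(th2)])
    d=R.T@np.array([t[0]-pos[0],t[1]-pos[1],0]);out.append((d*1e3).round(1)[:3].tolist());pos=t
print(out)
E
python3 plan.py 3 .539 -.0768
```

```text
clk 3.98 pos [ 0.4925 -0.1145  0.1748] r 59.9 th -141.0 Fcw -0.1 Frad -1.0 Fz -1.2 M [ 0.08 -0.09 -0.03] open 21.3
tilt fix wx -0.1 wy -0.3 yaw -0.3
[[-1.9, -2.3, -0.0], [-1.7, -2.5, -0.0], [-1.6, -2.5, -0.0], [-1.5, -2.6, -0.0], [-1.3, -2.7, -0.0]]
```

```bash
python3 -m creep '[-1.9,-2.3,0,0,0,0, -1.7,-2.5,0,0,0,0, -1.6,-2.5,0,0,0,0, -1.5,-2.6,0,0,0,0, -1.3,-2.7,0,0,0,0]'; python3 plan.py 4 .539 -.0768
```

```text
clock: 4.4
tool_pos: [0.4851, -0.1026, 0.1748]
eef_rot: [1.0, -0.004, 0.004, 0.0]
contact_force: [1.3, -0.6, -2.6]
opening: 0.241
clk 4.40 pos [ 0.4851 -0.1026  0.1748] r 59.8 th -154.4 Fcw -1.1 Frad -0.9 Fz -2.6 M [-0.23 -0.19  0.  ] open 21.3
tilt fix wx 0.0 wy -0.5 yaw -0.4
[[-1.8, -3.6, -0.0], [-1.4, -3.8, -0.0], [-1.1, -3.8, -0.0], [-0.9, -3.9, -0.0], [-0.6, -4.0, -0.0]]
```

```bash
python3 -m creep '[-1.8,-3.6,0,0,-0.3,0, -1.4,-3.8,0,0,0,0, -1.1,-3.8,0,0,0,0, -0.9,-3.9,0,0,0,0, -0.6,-4,0,0,0,0]'; python3 plan.py 3 .539 -.0768
```

```text
clock: 4.82
tool_pos: [0.4794, -0.0817, 0.1748]
eef_rot: [1.0, -0.004, 0.002, 0.0]
contact_force: [1.8, -1.4, -3.0]
opening: 0.241
clk 4.82 pos [ 0.4794 -0.0817  0.1748] r 59.8 th -175.3 Fcw -1.5 Frad -1.7 Fz -3.0 M [-0.28 -0.4  -0.01] open 21.3
tilt fix wx 0.0 wy -0.2 yaw -0.4
[[-0.4, -3.0, -0.0], [-0.0, -3.0, -0.0], [0.1, -3.0, -0.0], [0.3, -3.0, -0.0], [0.4, -3.0, 0.0]]
```

```bash
python3 -m creep '[-0.2,-3,0,0,0,0, 0.1,-3,0,0,0,0, 0.3,-3,0,0,0,0, 0.4,-3,0,0,0,0]'; python3 plan.py 2 .539 -.0768
```

```text
clock: 5.15
tool_pos: [0.4798, -0.0682, 0.1748]
eef_rot: [1.0, -0.003, 0.002, 0.0]
contact_force: [1.8, -2.1, -2.7]
opening: 0.245
clk 5.15 pos [ 0.4798 -0.0682  0.1748] r 59.8 th 171.7 Fcw -1.8 Frad -2.1 Fz -2.7 M [-0.22 -0.29 -0.03] open 21.6
tilt fix wx 0.0 wy -0.2 yaw -0.4
[[0.1, -2.0, -0.0], [0.4, -2.0, -0.0], [0.4, -2.0, 0.0], [0.5, -1.9, 0.0], [0.6, -1.9, 0.0]]
```

```bash
python3 -m creep '[0.4,-2,0,0,0,0, 0.5,-2,0,0,0,0, 0.5,-2,0,0,0,0, 0.5,-1.9,0,0,0,0]'; python3 plan.py 2 .5395 -.0768
```

```text
clock: 5.48
tool_pos: [0.4817, -0.0596, 0.1748]
eef_rot: [1.0, -0.004, 0.001, 0.001]
contact_force: [2.0, -1.9, -2.2]
opening: 0.241
clk 5.48 pos [ 0.4817 -0.0596  0.1748] r 60.3 th 163.4 Fcw -1.2 Frad -2.5 Fz -2.2 M [-0.31 -0.27  0.03] open 21.2
tilt fix wx 0.1 wy -0.2 yaw -0.4
[[0.9, -1.8, 0.0], [0.7, -1.9, -0.0], [0.7, -1.9, -0.0], [0.8, -1.8, 0.0], [0.8, -1.8, 0.0]]
```

```bash
python3 -m creep '[0.7,-1.9,0,0,0,0, 0.8,-1.9,0,0,0,0]'; python3 plan.py 2 .5395 -.0768
```

```text
clock: 5.65
tool_pos: [0.483, -0.0557, 0.1748]
eef_rot: [1.0, -0.004, 0.001, 0.001]
contact_force: [1.7, -1.8, -2.2]
opening: 0.246
clk 5.65 pos [ 0.483  -0.0557  0.1748] r 60.3 th 159.5 Fcw -1.1 Frad -2.2 Fz -2.2 M [-0.28 -0.18 -0.05] open 21.7
tilt fix wx 0.1 wy -0.1 yaw -0.4
[[1.0, -1.8, -0.0], [0.8, -1.8, -0.0], [0.8, -1.8, -0.0], [0.9, -1.8, -0.0], [1.0, -1.8, -0.0]]
```

```bash
python3 -m creep '[1,-1.7,0,0,0,0, 0.9,-1.7,0,0,0,0, 0.9,-1.7,0,0,0,0]'; python3 plan.py 2 .5395 -.0768
```

```text
clock: 5.9
tool_pos: [0.4853, -0.0503, 0.1748]
eef_rot: [1.0, -0.004, 0.0, 0.001]
contact_force: [0.2, -1.6, -2.1]
opening: 0.244
clk 5.90 pos [ 0.4853 -0.0503  0.1748] r 60.3 th 153.9 Fcw -1.4 Frad -0.9 Fz -2.1 M [-0.33 -0.15  0.02] open 21.5
tilt fix wx 0.1 wy -0.0 yaw -0.4
[[1.2, -1.7, -0.0], [1.0, -1.8, -0.0], [1.0, -1.7, -0.0], [1.1, -1.7, -0.0], [1.1, -1.7, -0.0]]
```

```bash
python3 -m creep '[1,-1.7,0,0,0,0, 1,-1.7,0,0,0,0, 1,-1.7,0,0,0,0]'; python3 plan.py 2 .5395 -.0768
```

```text
clock: 6.15
tool_pos: [0.4884, -0.0449, 0.1748]
eef_rot: [1.0, -0.004, -0.0, 0.001]
contact_force: [0.2, -1.1, -2.2]
opening: 0.241
clk 6.15 pos [ 0.4884 -0.0449  0.1748] r 60.3 th 148.0 Fcw -0.8 Frad -0.7 Fz -2.2 M [-0.32 -0.19 -0.01] open 21.2
tilt fix wx 0.1 wy 0.0 yaw -0.5
[[1.3, -1.5, -0.0], [1.1, -1.7, -0.0], [1.2, -1.6, -0.0], [1.2, -1.6, -0.0], [1.3, -1.5, -0.0]]
```

```bash
python3 -m creep '[1.2,-1.6,0,0,0,0, 1.2,-1.6,0,0,0,0, 1.2,-1.6,0,0,0,0]'; python3 plan.py 2 .5395 -.0768
```

```text
clock: 6.4
tool_pos: [0.4921, -0.0397, 0.1748]
eef_rot: [1.0, -0.004, -0.0, 0.001]
contact_force: [0.8, -1.7, -1.7]
opening: 0.242
clk 6.40 pos [ 0.4921 -0.0397  0.1748] r 60.3 th 141.9 Fcw -0.8 Frad -1.7 Fz -1.7 M [-0.31 -0.13 -0.04] open 21.3
tilt fix wx 0.1 wy 0.0 yaw -0.5
[[1.4, -1.4, -0.0], [1.3, -1.5, -0.0], [1.3, -1.5, -0.0], [1.4, -1.4, -0.0], [1.4, -1.4, -0.0]]
```

```bash
python3 -m creep '[1.4,-1.5,0,0,0,0, 1.4,-1.5,0,0,0,0, 1.4,-1.4,0,0,0,0]'; python3 plan.py 2 .5395 -.0768
```

```text
clock: 6.65
tool_pos: [0.4963, -0.0348, 0.1748]
eef_rot: [1.0, -0.004, -0.001, 0.001]
contact_force: [-0.5, -2.0, -1.2]
opening: 0.241
clk 6.65 pos [ 0.4963 -0.0348  0.1748] r 60.3 th 135.8 Fcw -1.8 Frad -1.0 Fz -1.2 M [-0.32 -0.01  0.03] open 21.2
tilt fix wx 0.1 wy 0.1 yaw -0.5
[[1.6, -1.2, -0.0], [1.5, -1.4, -0.0], [1.5, -1.3, -0.0], [1.5, -1.3, -0.0], [1.6, -1.2, -0.0]]
```

```bash
python3 -m creep '[1.5,-1.4,0,0,0,0, 1.5,-1.3,0,0,0,0, 1.5,-1.3,0,0,0,0]'; python3 plan.py 2 .5395 -.0768
```

```text
clock: 6.9
tool_pos: [0.5011, -0.0304, 0.1748]
eef_rot: [1.0, -0.004, -0.001, 0.001]
contact_force: [-0.0, -1.6, -0.3]
opening: 0.24
clk 6.90 pos [ 0.5011 -0.0304  0.1748] r 60.2 th 129.7 Fcw -1.0 Frad -1.2 Fz -0.3 M [-0.38  0.    0.04] open 21.2
tilt fix wx 0.1 wy 0.1 yaw -0.5
[[1.7, -1.1, -0.0], [1.6, -1.2, -0.0], [1.6, -1.2, -0.0], [1.7, -1.1, -0.0], [1.7, -1.0, -0.0]]
```

```bash
python3 -m creep '[1.7,-1.2,0,0,0,0, 1.7,-1.2,0,0,0,0, 1.7,-1.1,0,0,0,0]'; python3 plan.py 2 .5395 -.0768
```

```text
clock: 7.15
tool_pos: [0.5064, -0.0265, 0.1748]
eef_rot: [1.0, -0.004, -0.001, 0.001]
contact_force: [-0.6, -1.6, -0.2]
opening: 0.244
clk 7.15 pos [ 0.5064 -0.0265  0.1748] r 60.2 th 123.4 Fcw -1.4 Frad -1.0 Fz -0.2 M [-0.33  0.03 -0.02] open 21.5
tilt fix wx 0.1 wy 0.2 yaw -0.5
[[1.8, -0.9, -0.0], [1.7, -1.0, -0.0], [1.7, -1.0, -0.0], [1.8, -0.9, -0.0], [1.8, -0.9, -0.0]]
```

```bash
python3 -m creep '[1.8,-1,0,0,0,0, 1.8,-1,0,0,0,0, 1.8,-0.9,0,0,0,0]'; python3 plan.py 2 .5395 -.0768
```

```text
clock: 7.4
tool_pos: [0.5121, -0.0233, 0.1748]
eef_rot: [1.0, -0.004, -0.002, 0.001]
contact_force: [-0.1, -1.9, 0.2]
opening: 0.243
clk 7.40 pos [ 0.5121 -0.0233  0.1748] r 60.2 th 117.1 Fcw -0.9 Frad -1.6 Fz 0.2 M [-0.24  0.08 -0.02] open 21.4
tilt fix wx 0.1 wy 0.2 yaw -0.5
[[1.9, -0.8, -0.0], [1.8, -0.8, -0.0], [1.8, -0.8, -0.0], [1.9, -0.7, -0.0], [1.9, -0.7, -0.0]]
```

```bash
python3 -m creep '[1.9,-0.8,0,0,0,0, 1.9,-0.8,0,0,0,0, 1.9,-0.7,0,0,0,0]'; python3 plan.py 2 .5395 -.0768
```

```text
clock: 7.65
tool_pos: [0.5181, -0.0206, 0.1748]
eef_rot: [1.0, -0.004, -0.002, 0.001]
contact_force: [-1.4, -0.7, 0.6]
opening: 0.242
clk 7.65 pos [ 0.5181 -0.0206  0.1748] r 60.1 th 110.8 Fcw -1.5 Frad -0.2 Fz 0.6 M [-0.23  0.12  0.  ] open 21.3
tilt fix wx 0.1 wy 0.2 yaw -0.5
[[1.9, -0.6, -0.0], [1.9, -0.6, -0.0], [1.9, -0.6, -0.0], [1.9, -0.5, -0.0], [2.0, -0.4, -0.0]]
```

```bash
python3 -m creep '[1.9,-0.6,0,0,0,0, 1.9,-0.5,0,0,0,0, 1.9,-0.5,0,0,0,0]'; python3 plan.py 2 .5395 -.0768
```

```text
clock: 7.9
tool_pos: [0.5243, -0.0187, 0.1748]
eef_rot: [1.0, -0.004, -0.002, 0.001]
contact_force: [-1.3, -1.7, 1.5]
opening: 0.243
clk 7.90 pos [ 0.5243 -0.0187  0.1748] r 60.1 th 104.7 Fcw -1.7 Frad -1.3 Fz 1.5 M [-0.23  0.16 -0.01] open 21.4
tilt fix wx 0.1 wy 0.2 yaw -0.4
[[2.0, -0.4, -0.0], [2.0, -0.4, -0.0], [2.0, -0.4, -0.0], [2.0, -0.3, -0.0], [2.0, -0.2, -0.0]]
```

```bash
python3 -m creep '[2,-0.4,0,0,0,0, 2,-0.4,0,0,0,0]'; python3 plan.py 2 .5395 -.0768
```

```text
clock: 8.07
tool_pos: [0.5285, -0.0177, 0.1747]
eef_rot: [1.0, -0.004, -0.002, 0.001]
contact_force: [-0.6, -1.3, 1.6]
opening: 0.245
clk 8.07 pos [ 0.5285 -0.0177  0.1747] r 60.1 th 100.5 Fcw -0.8 Frad -1.1 Fz 1.6 M [-0.29  0.13 -0.02] open 21.6
tilt fix wx 0.1 wy 0.3 yaw -0.4
[[2.0, -0.3, -0.0], [2.0, -0.3, -0.0], [2.0, -0.2, -0.0], [2.0, -0.1, -0.0], [2.0, -0.1, -0.0]]
```

Check with a picture that the wheel is really following.

```bash
python3 -m creep '[2,-0.3,0,0,0,0, 2,-0.2,0,0,0,0]'; python3 plan.py 2 .5395 -.0768; python3 - <<'E'
from h import *
d=snapshot("top");crop(d,(306,184),50,6,"pics/t6.png")
d=snapshot("side");crop(d,(276,190),50,6,"pics/s6.png")
E
```

```text
clock: 8.23
tool_pos: [0.5325, -0.0172, 0.1747]
eef_rot: [1.0, -0.004, -0.003, 0.001]
contact_force: [-3.2, -1.1, 2.9]
opening: 0.246
clk 8.23 pos [ 0.5325 -0.0172  0.1747] r 60.0 th 96.7 Fcw -3.3 Frad -0.7 Fz 2.9 M [-0.25  0.67 -0.04] open 21.7
tilt fix wx 0.1 wy 0.3 yaw -0.4
[[2.0, -0.2, -0.0], [2.0, -0.2, -0.0], [2.0, -0.1, -0.0], [2.0, -0.0, -0.0], [2.0, 0.0, -0.0]]
```

View pics/t6.png

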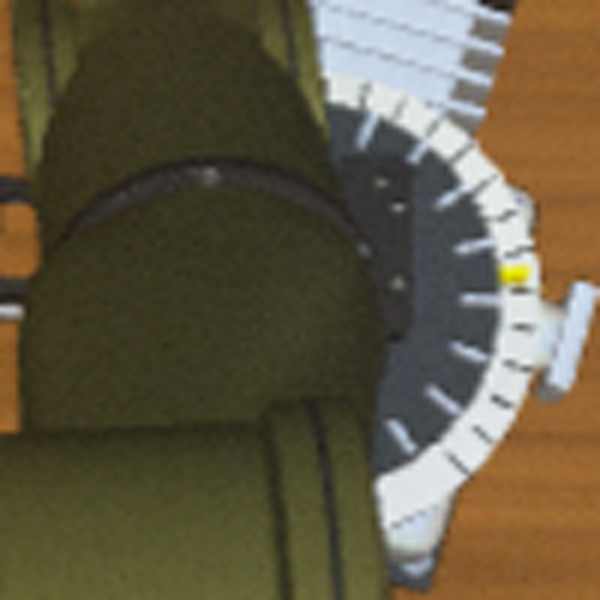

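View pics/s6.png

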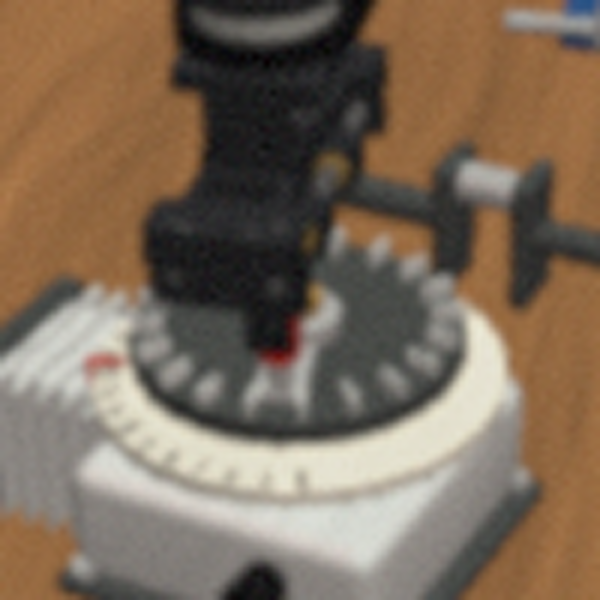

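The pointer shows at (516,275) in the top crop, about -82°, so the wheel is following. Force has risen to 3.3 N and moment has jumped, so the stop has been touched. I'll go in single small rows.

```bash
python3 plan.py 2 .5395 -.0768|head -1; python3 -m creep '[1.3,-0.1,0,0,0,0]'; python3 plan.py 2 .5395 -.0768|head -1
```

```text
clk 8.33 pos [ 0.5328 -0.0171  0.1747] r 60.0 th 96.4 Fcw -1.3 Frad -1.6 Fz 1.3 M [-0.13  0.26 -0.  ] open 21.7
clock: 8.42
tool_pos: [0.5332, -0.0171, 0.1747]
eef_rot: [1.0, -0.004, -0.003, 0.001]
contact_force: [-3.5, -1.1, 3.7]
opening: 0.242
clk 8.42 pos [ 0.5332 -0.0171  0.1747] r 60.0 th 96.0 Fcw -3.6 Frad -0.7 Fz 3.7 M [-0.22  0.85 -0.  ] open 21.3
```

```bash
for i in 1 ; do python3 -m creep '[1.5,-0.1,0,0,0,0]' >/dev/null; python3 plan.py 2 .5395 -.0768|head -1;  python3 -m creep '[1.5,-0.1,0,0,0,0]' >/dev/null; python3 plan.py 2 .5395 -.0768|head -1; done
```

```text
clk 8.50 pos [ 0.5337 -0.0171  0.1747] r 60.0 th 95.6 Fcw -5.1 Frad 0.1 Fz 4.9 M [-0.14  0.93  0.02] open 21.3
clk 8.58 pos [ 0.534  -0.017   0.1747] r 60.0 th 95.2 Fcw -5.5 Frad -0.9 Fz 5.8 M [-0.09  1.01  0.03] open 21.7
```

```bash
python3 -m creep '[2,-0.1,0,0,0,0]' >/dev/null; python3 plan.py 2 .5395 -.0768|head -1
```

```text
clk 8.67 pos [ 0.5346 -0.017   0.1747] r 60.0 th 94.6 Fcw -6.2 Frad -1.0 Fz 6.0 M [-0.17  1.13  0.03] open 21.6
```

```bash
python3 -m creep '[2,-0.1,0,0,0,0]' >/dev/null; python3 plan.py 2 .5395 -.0768|head -1
```

```text
clk 8.75 pos [ 0.535  -0.017   0.1747] r 60.0 th 94.3 Fcw -6.1 Frad -1.6 Fz 7.5 M [-0.12  1.27  0.01] open 21.4
```

```bash
python3 -m creep '[2,0,0,0,0,0]' >/dev/null; python3 plan.py 2 .5395 -.0768|head -1;python3 -m creep '[2,0,0,0,0,0]' >/dev/null; python3 plan.py 2 .5395 -.0768|head -1
```

```text
clk 8.83 pos [ 0.5352 -0.0169  0.1746] r 60.0 th 94.1 Fcw -6.6 Frad 0.2 Fz 6.9 M [-0.06  1.28  0.  ] open 21.6
clk 8.92 pos [ 0.5353 -0.017   0.1746] r 60.0 th 94.0 Fcw -6.2 Frad -0.5 Fz 7.0 M [-0.12  1.3  -0.02] open 21.6
```

```bash
python3 -m creep '[2.4,0,0,0,0,0]' >/dev/null; python3 plan.py 2 .5395 -.0768|head -1;python3 -m creep '[2.4,0,0,0,0,0]' >/dev/null; python3 plan.py 2 .5395 -.0768|head -1;python3 -m creep '[2.4,0,0,0,0,0]' >/dev/null; python3 plan.py 2 .5395 -.0768|head -1
```

```text
clk 9.00 pos [ 0.5356 -0.017   0.1746] r 60.0 th 93.8 Fcw -6.5 Frad -0.1 Fz 7.7 M [-0.02  1.4  -0.05] open 21.5
clk 9.08 pos [ 0.5358 -0.0169  0.1745] r 60.0 th 93.5 Fcw -6.7 Frad -0.5 Fz 7.2 M [-0.13  1.4  -0.01] open 21.7
clk 9.17 pos [ 0.5359 -0.0169  0.1745] r 60.0 th 93.4 Fcw -6.2 Frad 0.4 Fz 8.5 M [-0.12  1.47  0.02] open 21.8
```

```bash
python3 -m creep '[2.7,0,0,0,0,0]' >/dev/null; python3 plan.py 2 .5395 -.0768|head -1;python3 -m creep '[2.7,0,0,0,0,0]' >/dev/null; python3 plan.py 2 .5395 -.0768|head -1; python3 - <<'E'
from h import *
d=snapshot("top");crop(d,(306,184),50,6,"pics/t7.png")
d=snapshot("side");crop(d,(276,190),50,6,"pics/s7.png")
E
python3 plan.py -2 .5395 -.0768
```

```text
clk 9.25 pos [ 0.5362 -0.0169  0.1744] r 60.0 th 93.2 Fcw -7.2 Frad -0.6 Fz 8.6 M [-0.05  1.57  0.01] open 21.5
clk 9.33 pos [ 0.5364 -0.0169  0.1744] r 60.0 th 93.0 Fcw -7.0 Frad 0.3 Fz 8.2 M [-0.1   1.63 -0.02] open 21.5
clk 9.43 pos [ 0.5366 -0.0169  0.1744] r 60.0 th 92.8 Fcw -7.8 Frad -0.6 Fz 7.6 M [-0.1   1.52 -0.03] open 21.8
tilt fix wx 0.2 wy 2.9 yaw -0.4
[[-2.0, 0.1, 0.1], [-2.0, 0.2, 0.1], [-2.0, 0.3, 0.1], [-2.0, 0.3, 0.1], [-2.0, 0.4, 0.1]]
```

View pics/t7.png

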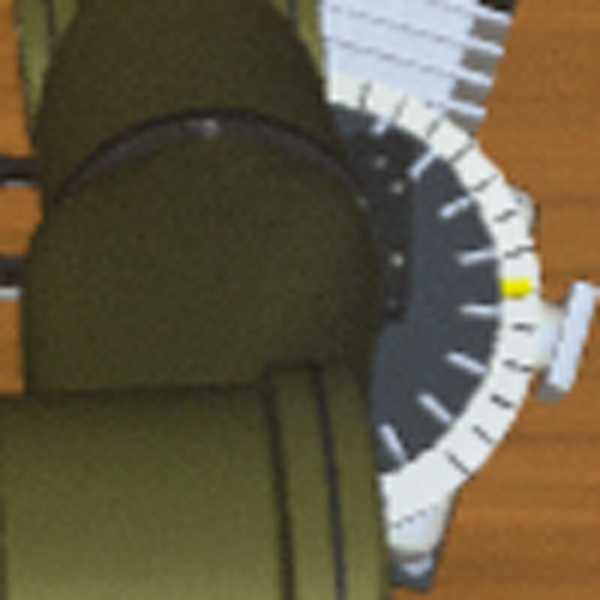

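View pics/s7.png

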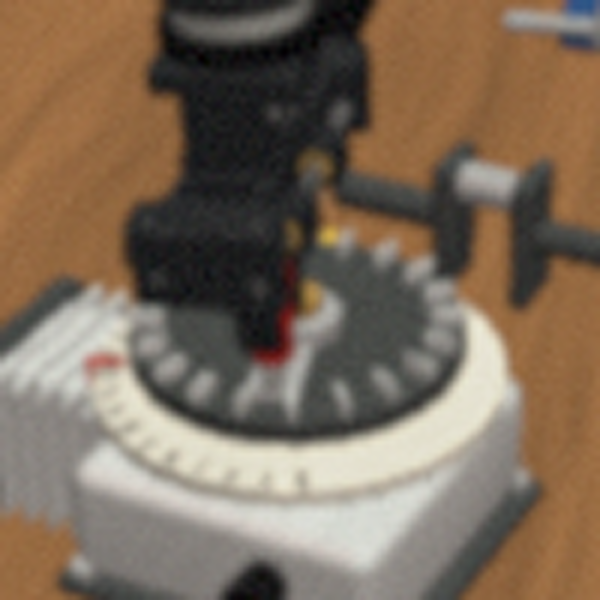

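```bash
python3 -m creep '[-2,0.1,0,0,1,0, -2,0.2,0,0,1,0, -2.5,0.3,0,0,0.9,0]'; python3 plan.py -4 .5395 -.0768
```

```text
clock: 9.68
tool_pos: [0.5313, -0.0174, 0.1745]
eef_rot: [1.0, -0.004, 0.002, 0.002]
contact_force: [1.3, -1.2, -3.2]
opening: 0.244
clk 9.68 pos [ 0.5313 -0.0174  0.1745] r 60.0 th 97.9 Fcw 1.2 Frad -1.4 Fz -3.2 M [-0.12 -0.25  0.03] open 21.5
tilt fix wx 0.2 wy -0.2 yaw -0.4
[[-3.9, 0.7, -0.0], [-3.9, 1.0, -0.0], [-3.8, 1.2, -0.0], [-3.7, 1.5, -0.0], [-3.6, 1.7, -0.0]]
```

```bash
python3 -m creep '[-3.9,0.7,0,0,0,0, -3.9,1,0,0,0,0, -3.8,1.2,0,0,0,0, -3.7,1.5,0,0,0,0, -3.6,1.7,0,0,0,0]'; python3 plan.py -4 .5395 -.0768
```

```text
clock: 10.1
tool_pos: [0.5161, -0.0218, 0.1745]
eef_rot: [1.0, -0.003, 0.006, 0.0]
contact_force: [1.8, -0.2, -0.6]
opening: 0.245
clk 10.10 pos [ 0.5161 -0.0218  0.1745] r 59.8 th 113.1 Fcw 1.5 Frad -0.9 Fz -0.6 M [ 0.06 -0.21  0.  ] open 21.6
tilt fix wx 0.0 wy -0.7 yaw -0.3
[[-3.7, 1.5, -0.0], [-3.5, 1.9, -0.0], [-3.4, 2.2, -0.0], [-3.2, 2.4, -0.0], [-3.0, 2.6, -0.0]]
```

```bash
python3 -m creep '[-3.7,1.5,0,0,-0.3,0, -3.5,1.9,0,0,-0.3,0, -3.4,2.2,0,0,0,0, -3.2,2.4,0,0,0,0, -3,2.6,0,0,0,0]'; python3 plan.py -4 .5395 -.0768
```

```text
clock: 10.52
tool_pos: [0.499, -0.0328, 0.1745]
eef_rot: [1.0, -0.002, 0.002, 0.0]
contact_force: [2.2, 0.4, -2.3]
opening: 0.246
clk 10.52 pos [ 0.499  -0.0328  0.1745] r 59.8 th 132.7 Fcw 1.9 Frad -1.2 Fz -2.3 M [-0.11 -0.33  0.04] open 21.6
tilt fix wx 0.0 wy -0.2 yaw -0.3
[[-3.0, 2.7, -0.0], [-2.6, 3.0, -0.0], [-2.4, 3.2, -0.0], [-2.2, 3.3, -0.0], [-2.0, 3.5, -0.0]]
```

```bash
python3 -m creep '[-3,2.7,0,0,-0.2,0, -2.6,3,0,0,0,0, -2.4,3.2,0,0,0,0, -2.2,3.3,0,0,0,0, -2,3.5,0,0,0,0]'; python3 plan.py -3 .5395 -.0768
```

```text
clock: 10.93
tool_pos: [0.4861, -0.0499, 0.1745]
eef_rot: [1.0, -0.002, 0.001, -0.0]
contact_force: [2.8, -0.6, -3.9]
opening: 0.245
clk 10.93 pos [ 0.4861 -0.0499  0.1745] r 59.8 th 153.3 Fcw 0.7 Frad -2.8 Fz -3.9 M [ 0.02 -0.51 -0.  ] open 21.6
tilt fix wx -0.0 wy -0.1 yaw -0.3
[[-1.5, 2.6, -0.0], [-1.1, 2.8, -0.0], [-1.0, 2.8, -0.0], [-0.8, 2.9, -0.0], [-0.7, 2.9, -0.0]]
```

```bash
python3 -m creep '[-1.2,2.6,0,0,0,0, -1.1,2.8,0,0,0,0, -0.9,2.8,0,0,0,0, -0.7,2.9,0,0,0,0, -0.5,2.9,0,0,0,0]'; python3 plan.py -3 .5395 -.0768
```

```text
clock: 11.35
tool_pos: [0.481, -0.065, 0.1745]
eef_rot: [1.0, -0.002, 0.001, -0.0]
contact_force: [1.8, 0.5, -2.5]
opening: 0.244
clk 11.35 pos [ 0.481  -0.065   0.1745] r 59.7 th 168.6 Fcw 0.9 Frad -1.6 Fz -2.5 M [ 0.18 -0.4   0.03] open 21.5
tilt fix wx -0.1 wy -0.1 yaw -0.3
[[-0.8, 2.9, -0.0], [-0.4, 3.0, -0.0], [-0.2, 3.0, -0.0], [-0.1, 3.0, -0.0], [0.1, 3.0, -0.0]]
```

```bash
python3 -m creep '[-0.4,2.8,0,0,0,0, -0.3,2.8,0,0,0,0, -0.1,2.8,0,0,0,0, 0,2.8,0,0,0,0, 0,0,0,0,0,0]'; python3 plan.py -2 .5395 -.0768; python3 - <<'E'
from h import *
d=snapshot("top");crop(d,(306,164),50,6,"pics/t8.png")
d=snapshot("side");crop(d,(276,200),50,6,"pics/s8.png")
E
```

```text
clock: 11.77
tool_pos: [0.4797, -0.0776, 0.1745]
eef_rot: [1.0, -0.002, 0.001, -0.001]
contact_force: [2.2, 0.1, -2.6]
opening: 0.241
clk 11.77 pos [ 0.4797 -0.0776  0.1745] r 59.8 th -179.2 Fcw 0.0 Frad -2.2 Fz -2.6 M [-0.22 -0.46  0.01] open 21.3
tilt fix wx -0.1 wy -0.1 yaw -0.3
[[-0.2, 2.0, -0.0], [0.1, 2.0, -0.0], [0.2, 2.0, -0.0], [0.3, 2.0, -0.0], [0.3, 2.0, -0.0]]
```

View pics/t8.png

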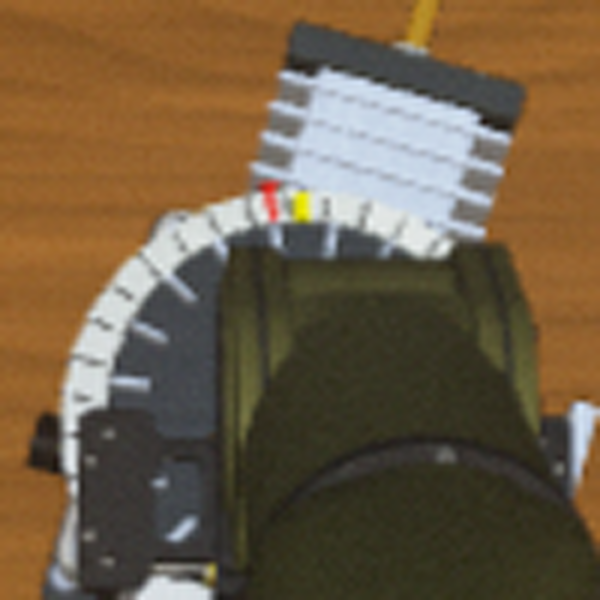

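View pics/s8.png

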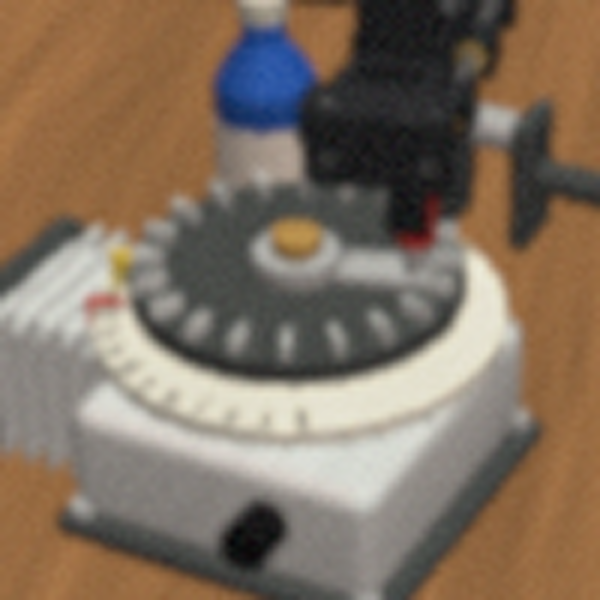

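```bash
cat > pm.py <<'E'
from h import *
def meas(Cs=((.5376,-.0762),)):
    d=snapshot("top");I=d["color"].astype(float);r,g,b=I[...,0],I[...,1],I[...,2]
    # soft weights: redness = g low & r high ; yellowness = b low, r&g high
    out=[]
    ys,xs=np.mgrid[135:175,265:330]
    R,G,B=[c[135:175,265:330] for c in(r,g,b)]
    wr=np.clip(R-np.maximum(G,B)-60,0,None);wy=np.clip(np.minimum(R,G)-B-70,0,None)
    for n,w,z,rr in(("mark",wr,.1135,(.088,.112)),("ptr",wy,.117,(.085,.102))):
        P=np.array([unproj(d,(x,y),z)[:2] for x,y in zip(xs.ravel(),ys.ravel())])
        v=P-Cs[0];rad=np.hypot(*v.T);a=np.degrees(np.arctan2(v[:,1],v[:,0]))
        W=w.ravel()*(rad>rr[0])*(rad<rr[1])
        if W.sum()==0: print(n,"none");continue
        print(n,"ang %.2f rad %.4f W %.0f"%((W*a).sum()/W.sum(),(W*rad).sum()/W.sum(),W.sum()),[(round(lo,3),round(float((W*a)[m].sum()/W[m].sum()),1)) for lo in np.arange(.085,.112,.004) for m in[(rad>lo)&(rad<lo+.004)] if W[m].sum()>50])
        out.append((W*a).sum()/W.sum())
    if len(out)==2: print("ptr-mark deg %.2f"%(out[1]-out[0]))
meas()
E
python3 pm.py
```

```text
mark ang 8.19 rad 0.1021 W 810 [(np.float64(0.089), 8.3), (np.float64(0.093), 8.1), (np.float64(0.097), 8.3), (np.float64(0.101), 8.3), (np.float64(0.105), 8.1)]
ptr ang 0.19 rad 0.0963 W 1154 [(np.float64(0.089), 0.1), (np.float64(0.093), 0.2), (np.float64(0.097), 0.2), (np.float64(0.101), 0.2)]
ptr-mark deg -7.99
```

```bash
python3 -m creep '[0.1,2,0,0,0,0, 0.2,2,0,0,0,0, 0.3,2,0,0,0,0, 0.3,1.5,0,0,0,0, 0,0,0,0,0,0]'; python3 plan.py -1 .5395 -.0768;python3 pm.py
```

```text
clock: 12.33
tool_pos: [0.4801, -0.0837, 0.1745]
eef_rot: [1.0, -0.001, -0.0, -0.001]
contact_force: [1.9, 0.3, -2.1]
opening: 0.245
clk 12.33 pos [ 0.4801 -0.0837  0.1745] r 59.8 th -173.3 Fcw 0.1 Frad -2.0 Fz -2.1 M [-0.12 -0.35  0.01] open 21.6
tilt fix wx -0.2 wy 0.0 yaw -0.1
[[-0.1, 1.0, -0.0], [0.1, 1.0, -0.0], [0.2, 1.0, -0.0], [0.2, 1.0, -0.0], [0.2, 1.0, -0.0]]
mark ang 8.27 rad 0.1037 W 562 [(np.float64(0.097), 8.8), (np.float64(0.101), 8.4), (np.float64(0.105), 8.1)]
ptr ang 6.29 rad 0.0960 W 1436 [(np.float64(0.089), 6.6), (np.float64(0.093), 6.3), (np.float64(0.097), 6.2), (np.float64(0.101), 5.9)]
ptr-mark deg -1.98
```

```bash
python3 -m creep '[0.1,1.2,0,0,0,0, 0.1,1.1,0,0,0,0, 0,0,0,0,0,0]'; python3 plan.py -1 .5395 -.0768;python3 pm.py; python3 - <<'E'
from h import *
d=snapshot("top");crop(d,(303,154),25,14,"pics/t9.png")
E
```

```text
clock: 12.63
tool_pos: [0.4805, -0.0859, 0.1745]
eef_rot: [1.0, -0.001, 0.0, -0.002]
contact_force: [1.5, -0.3, -1.8]
opening: 0.241
clk 12.63 pos [ 0.4805 -0.0859  0.1745] r 59.7 th -171.3 Fcw -0.6 Frad -1.4 Fz -1.8 M [ 0.04 -0.36 -0.02] open 21.2
tilt fix wx -0.2 wy -0.0 yaw -0.1
[[-0.1, 1.0, -0.0], [0.2, 1.0, -0.0], [0.2, 1.0, -0.0], [0.2, 1.0, -0.0], [0.2, 1.0, -0.0]]
mark ang 8.19 rad 0.1066 W 367 [(np.float64(0.105), 8.2)]
ptr ang 7.95 rad 0.0959 W 1156 [(np.float64(0.089), 8.0), (np.float64(0.093), 7.8), (np.float64(0.097), 8.2)]
ptr-mark deg -0.25
```

View pics/t9.png

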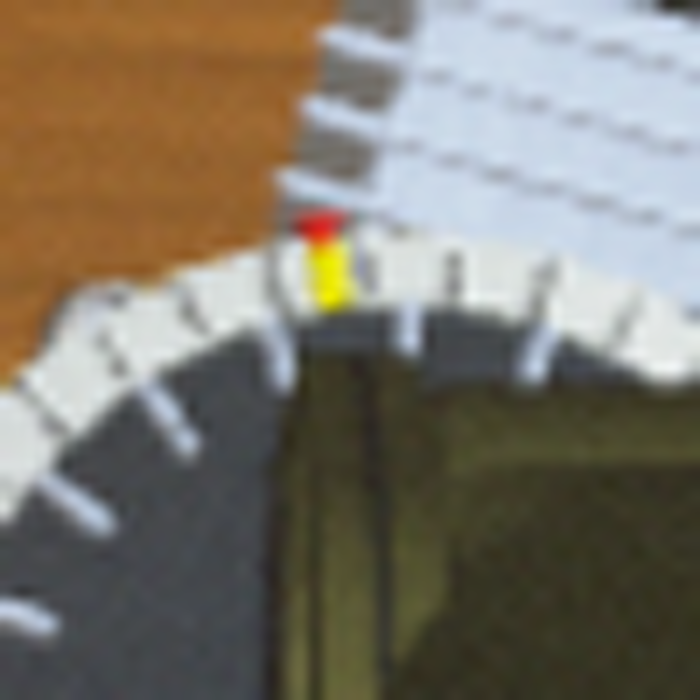

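Pointer (yellow, ~(330,275) in the crop) sits squarely on the red mark, tab at (320,222). Next I'll release.

```bash
python3 -m creep '[0,0,0,0,0,0, 0,0,0,0,0,0, 0,0,0,0,0,0]' 50;python3 pm.py; python3 plan.py -1 .5395 -.0768|head -1
```

```text
clock: 12.98
tool_pos: [0.4787, -0.0866, 0.1745]
eef_rot: [1.0, -0.001, -0.002, -0.001]
contact_force: [-0.8, -0.6, -0.3]
opening: 0.447
mark ang 8.17 rad 0.1066 W 365 [(np.float64(0.105), 8.1)]
ptr ang 7.95 rad 0.0960 W 1166 [(np.float64(0.089), 8.0), (np.float64(0.093), 7.8), (np.float64(0.097), 8.2)]
ptr-mark deg -0.22
clk 13.03 pos [ 0.4786 -0.0866  0.1745] r 61.7 th -170.8 Fcw -0.5 Frad 0.8 Fz -0.7 M [ 0.07 -0.    0.01] open 43.2
```

Released with the pointer unmoved and zero load. I'll go straight up and back, then do a final check.

```bash
python3 -m creep '[0,0,-15,0,0,0, 0,0,-25,0,0,0, 0,0,-25,0,0,0, 0,0,-20,0,0,0, 0,0,0,0,0,0]'; python3 -m creep '[-15,0,-5,0,0,0, -20,0,0,0,0,0, -20,0,0,0,0,0, 0,0,0,0,0,0, 0,0,0,0,0,0]'; python3 pm.py; python3 - <<'E'
from h import *
d=snapshot("top");cv2.imwrite("pics/t10.png",cv2.cvtColor(d["color"],cv2.COLOR_RGB2BGR))
d=snapshot("side");crop(d,(276,200),50,6,"pics/s10.png")
E
```

```text
clock: 13.45
tool_pos: [0.4759, -0.0871, 0.2614]
eef_rot: [1.0, -0.002, -0.006, -0.001]
contact_force: [0.0, 0.3, -0.1]
opening: 0.567
clock: 13.87
tool_pos: [0.4184, -0.0871, 0.2663]
eef_rot: [1.0, -0.002, -0.006, -0.001]
contact_force: [1.1, -0.1, -0.1]
opening: 0.567
mark ang 8.15 rad 0.1066 W 359 [(np.float64(0.105), 8.1)]
ptr ang 7.96 rad 0.0960 W 1172 [(np.float64(0.089), 8.0), (np.float64(0.093), 7.8), (np.float64(0.097), 8.2)]
ptr-mark deg -0.20
```

View pics/t10.png

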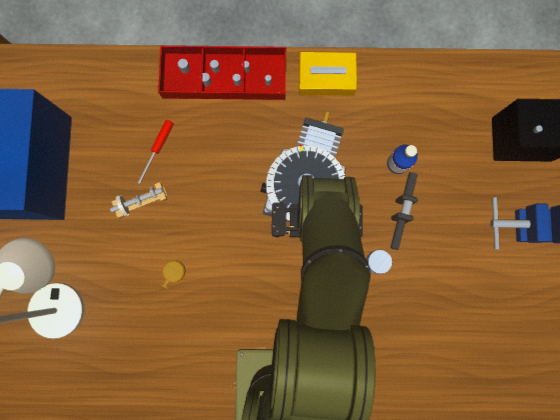

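View pics/s10.png

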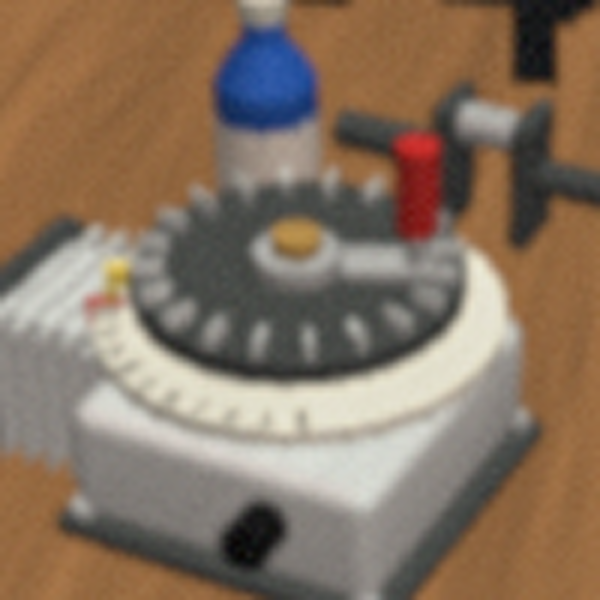

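In the side crop the yellow (117,272) sits higher than the mark (100,302). I'll triangulate the pointer to make sure parallax isn't fooling the top view.

```bash
python3 - <<'E'
from h import *
from scipy.optimize import least_squares
t=snapshot("top");s=snapshot("side")
def cen(D,kind,box):
    x0,y0,x1,y1=box;I=D["color"][y0:y1,x0:x1].astype(float);R,G,B=I[...,0],I[...,1],I[...,2]
    w=np.clip(R-np.maximum(G,B)-40,0,None) if kind=="r" else np.clip(np.minimum(R,G)-B-60,0,None)
    ys,xs=np.mgrid[y0:y1,x0:x1];return np.array([(w*xs).sum(),(w*ys).sum()])/w.sum()
yt=cen(t,"y",(292,142,310,162));rt=cen(t,"r",(292,140,310,160))
ys=cen(s,"y",(238,188,253,202));rs=cen(s,"r",(236,195,250,206))
print("top y",yt,"r",rt,"side y",ys,"r",rs)
def tri(a,b):
    f=lambda p:np.r_[proj(t,p)-a,proj(s,p)-b];r=least_squares(f,[.63,-.06,.115]);return r.x,r.fun
for n,a,b in(("ptr",yt,ys),("mark(visible red)",rt,rs)):
    p,e=tri(a,b);v=p[:2]-[.5376,-.0762];print(n,p.round(4),e.round(2),np.hypot(*v),np.degrees(np.arctan2(v[1],v[0])))
E=t["extrinsics"];print("topcam",-E[:3,:3].T@E[:3,3])
crop(s,(250,198),15,20,"pics/s11.png");crop(t,(301,150),12,25,"pics/t11.png")
E
```

```text
top y [301.05236729 148.21018651] r [297.65698925 143.95376344] side y [245.08522727 194.90340909] r [242.18095238 199.7047619 ]
ptr [ 0.6282 -0.0622  0.1354] [ 0.    0.01 -0.01 -0.  ] 0.09172285371892878 8.798800496646482
mark(visible red) [ 0.6399 -0.0542  0.1228] [ 0.18  1.1  -1.26 -0.27] 0.10461891696910752 12.160240620102108
topcam [ 0.30916242 -0.01545217  1.3754534 ]
```

View pics/s11.png

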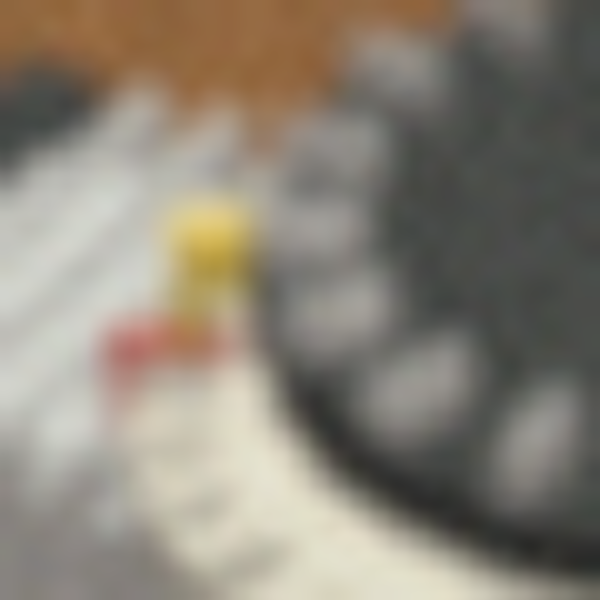

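View pics/t11.png

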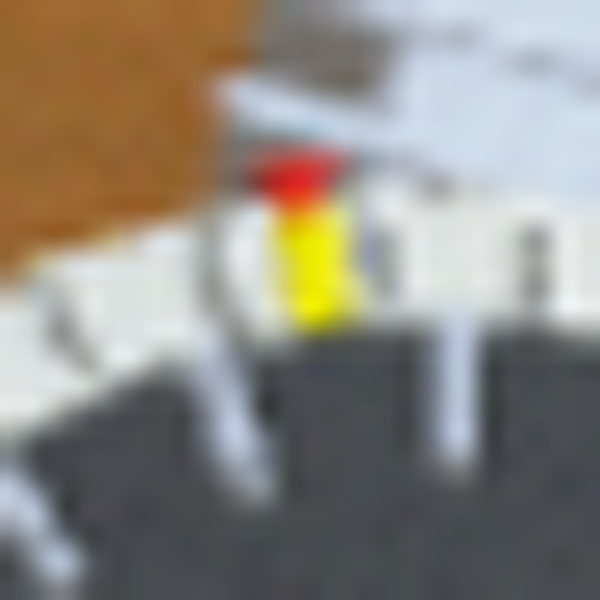

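```bash
python3 -c "
from plant import *
print(finish_job());s=get_state();print(s['clock'],s['contact_force'])"
```

```text
the job is handed in; nothing more can be done
None
the job is handed in; nothing more can be done
```

The flywheel is resting with the yellow pointer on the red timing mark, the hand is clear of it, and the job is handed in at about 14.5 s of the 48 s allowed.

- **Finding the stop:** I gripped the knob and led the wheel clockwise about 125°, until it met the springy stop. I pushed in small steps to about 7 to 7.8 N at the hand; no reading along the push went above that. An upward force of up to about 8.6 N also showed on the hand while it leaned against the stop.
- **Setting the pointer:** I then turned back about 94° anticlockwise to the mark and let go. The pointer did not move on release or while the hand withdrew.
- **Last checks:** The top camera put the pointer 0.2° short of the mark. The two cameras together show the pointer's top is about 20 mm above the ring, and allowing for that height puts it about 0.6° past the mark instead. The two readings disagree slightly, but both are within 1 mm of the centre of the 4 mm mark, so I left it there.
- **Surroundings:** The bystander parts look unmoved in the top picture. The force on the hand after withdrawing was only sensor noise, about 1 N. My last force reading after hand-in was refused because the job was already closed.

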